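# Snap the junction box lid shut all round

### The job

Press down the four blue flaps around the rim of the junction box lid, one after the other, until every one clicks shut level with the lid. Only press with the fingertips: leave the box standing where it is, without lifting or shoving it, do not disturb the parts and tools around it, and take the hand away at the end.

Things in the scene. Friction and masses are not known exactly. Their poses are not given: they have to be found in the camera images.
- box: Loose light-grey electrical junction box with its lid on, 140 mm (its x) x 180 mm (its y), 75 mm high to the flat top of the lid, 0.9 kg, standing on the bench on its underside; origin at the centre of its underside, z up. The lid has a rigid middle panel and rigid corners; between the corners one blue spring flap on each of the four sides, hinged along its inner edge, outer edge sprung up about 11 mm at the start.
- flap_a_press (a point): Press point on the blue rim flap on the box's +x side of the junction box lid (flap 112 mm long along the rim, 32 mm wide, 5 mm thick): on the flap's top face, mid-length, 22 mm outward from its hinge line and 10 mm in from its outer edge; it moves with the flap (about 8 mm higher when the flap stands open than when it is shut; shut, it is 75 mm above the box's underside, level with the lid).
- flap_a (a joint): Angle of the blue flap on the box's +x side: 0 = standing open (as at the start), 0.36 rad = snapped shut, level with the lid. It is over-centre: pressed slowly near its outer edge it resists with 5 to 8 N at first, then less (up to about 20 N if pressed fast), passes the middle near 0.18 rad, then snaps shut by itself and stays; let go before the middle, it springs open again. Pressing on when it is shut does no harm.
- flap_b_press (a point): Press point on the blue rim flap on the box's +y side of the junction box lid (flap 72 mm long along the rim, 32 mm wide, 5 mm thick): on the flap's top face, mid-length, 22 mm outward from its hinge line and 10 mm in from its outer edge; it moves with the flap (about 8 mm higher when the flap stands open than when it is shut; shut, it is 75 mm above the box's underside, level with the lid).
- flap_b (a joint): Angle of the blue flap on the box's +y side: 0 = standing open (as at the start), 0.36 rad = snapped shut, level with the lid. It is over-centre: pressed slowly near its outer edge it resists with 5 to 8 N at first, then less (up to about 20 N if pressed fast), passes the middle near 0.18 rad, then snaps shut by itself and stays; let go before the middle, it springs open again. Pressing on when it is shut does no harm.
- flap_c_press (a point): Press point on the blue rim flap on the box's -x side of the junction box lid (flap 112 mm long along the rim, 32 mm wide, 5 mm thick): on the flap's top face, mid-length, 22 mm outward from its hinge line and 10 mm in from its outer edge; it moves with the flap (about 8 mm higher when the flap stands open than when it is shut; shut, it is 75 mm above the box's underside, level with the lid).
- flap_c (a joint): Angle of the blue flap on the box's -x side: 0 = standing open (as at the start), 0.36 rad = snapped shut, level with the lid. It is over-centre: pressed slowly near its outer edge it resists with 5 to 8 N at first, then less (up to about 20 N if pressed fast), passes the middle near 0.18 rad, then snaps shut by itself and stays; let go before the middle, it springs open again. Pressing on when it is shut does no harm.
- flap_d_press (a point): Press point on the blue rim flap on the box's -y side of the junction box lid (flap 72 mm long along the rim, 32 mm wide, 5 mm thick): on the flap's top face, mid-length, 22 mm outward from its hinge line and 10 mm in from its outer edge; it moves with the flap (about 8 mm higher when the flap stands open than when it is shut; shut, it is 75 mm above the box's underside, level with the lid).
- flap_d (a joint): Angle of the blue flap on the box's -y side: 0 = standing open (as at the start), 0.36 rad = snapped shut, level with the lid. It is over-centre: pressed slowly near its outer edge it resists with 5 to 8 N at first, then less (up to about 20 N if pressed fast), passes the middle near 0.18 rad, then snaps shut by itself and stays; let go before the middle, it springs open again. Pressing on when it is shut does no harm.
- relay: Loose black and grey relay module, 30 x 62 x 66 mm high; origin at the centre of its underside.
- gland: Loose white plastic cable gland standing upright, 36 mm across, 46 mm high; origin at the centre of its underside.
- tape: Loose green roll of tape lying flat, 68 mm across, 19 mm high; origin at the centre of its underside.
- driver: Loose screwdriver with a red handle lying along its own x axis, 190 mm long; origin on its underside.
There are look-alikes about, which are no part of the job. Of the things that look like the box, take the one that is farthest to the robot's left at the start.

How it is judged:
By the outcome, as a careful person would: the job done as asked, in the order asked, and still so for the second after the job is handed in, with the robot touching nothing.
It also fails if it takes over 43 s, if anything falls off the work surface, if the arm or the gripper's body presses on something with over 40 N, if the wrist force passes 120 N, or if a joint passes its speed limit or range.

### The arm

A 6-joint arm with a two-finger parallel gripper is mounted at the origin on the work surface. World frame = base frame: x ahead of the robot, y to its left, z up, the work surface at z = 0. Lengths are in m, angles in rad, forces in N, time in s.
With the tool pointing down it reaches from about 0.4 to 0.825 m from the base axis. Payload 7 kg.
Tool frame: the origin (TCP) lies midway between the tips of the shut fingers; the grasp point (between the pads) lies 19 mm behind it; z points along the fingers, y is the line along which they close (so a half turn about z gives the same grasp; the last joint's range is limited). The gripper opens to 88 mm and grips with 3 to 60 N. Pads are 19 mm wide; open, the fingers measure 130 mm over their backs; the gripper's body (78 mm by 193 mm) begins 47 mm behind the grasp point.
Start: joints at [1.561, 0.359, 0.012, 0, -1.224, -0.288], TCP at [0.198, 0.645, 0.193] pointing down, gripper open.
Joint ranges: [-3.07, 3.07], [-1.43, 2.12], [-1.02, 1.25], [-3.03, 1.67], [-3.05, -0], [-3.03, 3.03]. Speed limits (rad/s): [2.39, 2.39, 3.01, 3.14, 3.14, 3.14].

### API

Orientations are given as [roll, pitch, yaw] about the fixed x, y, z axes, in that order (R = Rz(yaw) Ry(pitch) Rx(roll)).
In Python, from station import arm, grab_frame, camera_params, spot_in gives the robot as it stands.
- The arm moves only by the shell command python3 -m jog 'ROWS' [FORCE]. ROWS is JSON, a list that holds one entry, the list of rows, each a list of 7 numbers: the shift along the tool's x, y, z in mm, then the turn, a rotation vector about the tool's x, y, z in rad, then the finger opening in mm, from 0 to 87.6. In form: [[[x, y, z, wx, wy, wz, fingers], ...]]. A call has 1 to 20 rows; each row is the pose to reach, as a shift and turn from the pose commanded when the call began, along the tool's axes at that moment; what a row does not reach only later rows make up. A row lasts 1/8 s, in which the tool goes at most 62.5 mm and 10.7 degrees, less where a joint would pass 70% of its speed; a pose out of reach is approached as far as the arm can. A call with a gripper value outside its range is refused whole. The fingers move at their own pace and stop on an object; FORCE is the grip in N (left out, the last holds). Time passes only in rows, so rows that repeat a pose let the fingers close. It gives the time, the measured TCP pose, the force, the opening and the grip force at its end, in the units of the state.
- arm.get_state(): the state, without advancing time (a new reading comes with each control period).
- grab_frame(name): name is "side" or "top" or "wrist"; returns (picture, depth): 384x512x3 uint8, blue, green, red; 384x512 float32, m along the optical axis (not along the pixel's ray), 0 where there is no reading.
- camera_params(name): a dict with "mtx" (3x3 intrinsics, pixels), "R" (3x3) and "t" (3): a world point X has camera coordinates R X + t. Camera axes: x right, y down, z forward; pixel columns grow to the right and rows downward; lengths in m; the calibration is good to about 2 mm. A picture is of the moment at which its call begins: read the wrist's pose just before it. camera_params takes no time and is no camera call; for the wrist camera it gives the pose at the moment of the call.
- arm.job_done(): hands the job in; it is judged then, once.
Trained networks look in the newest picture that a camera, given by its name, has taken for a name from the list of things; names that differ only in an ending like _2 or _b are one class to them, and where a whole thing is asked for, a point or a joint stands for the part that bears it (a point fixed in the world has none). Each returns a list of dicts, best first, with "confidence" (0 to 1); they miss things now and then, are a little off and sometimes report something else, mostly with a low value. They report only what shows in the picture. A call takes as long as a camera call. They do not tell look-alikes from the thing itself.
- spot_in(query, camera): "uv" ([column, row] in pixels, amid what is visible of it).
The state is a dict: "t": time; "q": joint angles; "qd": joint speeds; "joint_efforts": joint torques, N m; "eef_pos": TCP position; "ee_rot": TCP orientation; "force": force on the tool from outside, world axes, zero at the start; "moment": the same for the moment, N m; "width": finger opening in m; "gripper_force": force on a finger pad.
Only numpy, scipy, OpenCV 4.12 (cv2) and the standard library are available. Lean on these libraries where they do the work, as an engineer would, in place of code of your own. Each camera call takes 0.05 s, during which the arm holds its last target. There are 200 camera calls.

## Working session

There is one attempt and no reset: what is moved stays moved. The work goes in short steps, Python scripts to look and compute and a shell command to move; the robot and the scene stay as the last step left them, time stands still between calls to the robot, and variables do not carry over. Pictures are saved under pics/ and viewed, at most 10 in all, crops included, and the job is handed in when it is done.

```bash
mkdir -p pics; python3 - <<'E'
from station import *
import cv2, numpy as np
s=arm.get_state(); print(s['t'],s['eef_pos'],s['ee_rot'],s['width'])
ims=[]
for n in("top","side"):
    im,d=grab_frame(n); ims.append(im); np.savez(f'{n}.npz',im=im,d=d,**camera_params(n))
    cv2.imwrite(f'pics/{n}0.png',im)
    for r in spot_in("box",n)[:4]: print(n,r)
E
```

```text
0.0 [0.19792248 0.64475384 0.19192316] [ 3.13992897e+00 -1.47304352e-04 -2.97926191e-01] 0.08791507074090764
top {'uv': [257.9, 191.5], 'confidence': 0.78}
top {'uv': [357.8, 128.5], 'confidence': 0.67}
top {'uv': [338.0, 295.2], 'confidence': 0.62}
top {'uv': [253.1, 214.7], 'confidence': 0.22}
side {'uv': [218.0, 304.8], 'confidence': 0.85}
side {'uv': [397.8, 253.3], 'confidence': 0.72}
side {'uv': [277.8, 216.2], 'confidence': 0.68}
```

View pics/top0.png

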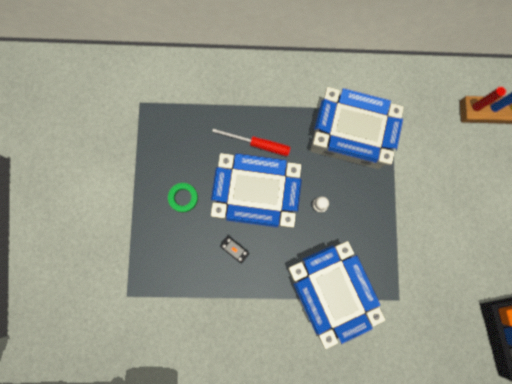

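View pics/side0.png

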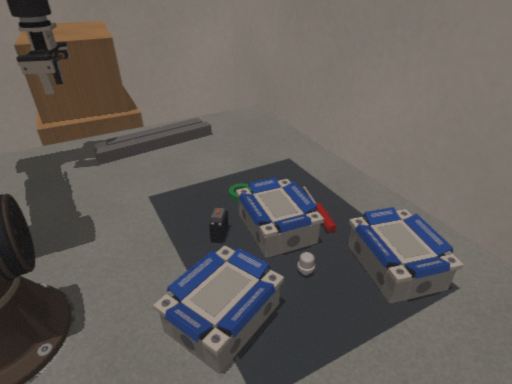

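```bash
cat > h.py <<'E'
import numpy as np, cv2
def world(z,uv,depth=None):
    u,v=uv; d=z['d'][int(round(v)),int(round(u))] if depth is None else depth
    c=np.linalg.inv(z['mtx'])@[u,v,1]*d
    return z['R'].T@(c-z['t'])
def cloud(z):
    v,u=np.mgrid[:384,:512]; d=z['d']
    c=np.stack([u*d,v*d,d],-1).reshape(-1,3)@np.linalg.inv(z['mtx']).T
    return ((c-z['t'])@z['R']).reshape(384,512,3)
E
python3 - <<'E'
from h import *
for n,uvs in(("top",[(258,191),(358,128),(338,295),(182,197),(235,249),(321,204),(270,146),(220,131)]),("side",[(218,290),(403,241),(277,208)])):
    z=np.load(n+'.npz')
    for uv in uvs: print(n,uv,world(z,uv).round(3))
z=np.load('top.npz'); P=cloud(z); im=z['im'].astype(int)
hsv=cv2.cvtColor(z['im'],cv2.COLOR_BGR2HSV)
blue=(cv2.inRange(hsv,(105,120,60),(130,255,255))>0)
lid=(P[...,2]>.06)&(P[...,2]<.11)&(z['d']>0)
n,l,st,c=cv2.connectedComponentsWithStats(lid.astype(np.uint8))
for i in range(1,n):
    if st[i,4]<2000: continue
    m=l==i; p=P[m]; r=cv2.minAreaRect(p[:,:2].astype(np.float32)*1000)
    print('comp',c[i],st[i,4],r,'z pct',np.percentile(p[:,2],[5,50,95]).round(4))
    mb=m&blue; r=cv2.minAreaRect(P[mb][:,:2].astype(np.float32)*1000); print(' blue',r)
    pn=(l==i)&~blue&(hsv[...,2]>120)
    k,l2,s2,c2=cv2.connectedComponentsWithStats(pn.astype(np.uint8))
    j=1+np.argmax(s2[1:,4]); q=P[l2==j]; print(' panel',s2[j,4],cv2.minAreaRect(q[:,:2].astype(np.float32)*1000),q.mean(0).round(4))
E
```

```text
top (258, 191) [0.574 0.023 0.076]
top (358, 128) [ 0.723 -0.2    0.072]
top (338, 295) [ 0.357 -0.147  0.078]
top (182, 197) [ 0.569  0.198 -0.002]
top (235, 249) [0.449 0.069 0.069]
top (321, 204) [ 0.553 -0.121  0.042]
top (270, 146) [ 0.691 -0.006  0.023]
top (220, 131) [0.727 0.113 0.015]
side (218, 290) [ 0.355 -0.149  0.076]
side (403, 241) [ 0.727 -0.211  0.077]
side (277, 208) [0.566 0.005 0.076]
comp [358.63565285 124.74003127] 5116 ((729.7335205078125, -201.11276245117188), (190.91648864746094, 148.47470092773438), 75.18690490722656) z pct [0.071  0.0758 0.0852]
 blue ((728.8248901367188, -198.74281311035156), (185.30133056640625, 144.7532501220703), 76.29560852050781)
 panel 2486 ((733.361572265625, -204.00213623046875), (184.74380493164062, 143.7816925048828), 77.07209014892578) [ 0.7371 -0.197   0.0744]
comp [256.23744211 189.64517278] 5614 ((578.6727294921875, 26.178314208984375), (190.017578125, 150.48239135742188), 83.51485443115234) z pct [0.0715 0.0762 0.0856]
 blue ((576.5789184570312, 26.645553588867188), (189.12255859375, 146.21591186523438), 83.51485443115234)
 panel 2454 ((580.0328979492188, 41.20079040527344), (150.48094177246094, 140.00942993164062), 83.35501098632812) [0.5786 0.0391 0.0743]
comp [336.5988456  293.98460798] 6237 ((360.58758544921875, -145.7807159423828), (190.34605407714844, 150.2632598876953), 24.646982192993164) z pct [0.0711 0.0759 0.0853]
 blue ((361.330810546875, -144.42820739746094), (187.1535186767578, 148.02622985839844), 25.024988174438477)
 panel 2241 ((359.7528991699219, -146.42718505859375), (122.03388977050781, 83.61873626708984), 24.89267921447754) [ 0.3592 -0.1451  0.0742]
```

```bash
python3 -m jog '[[[45,40,-10,0,0,-0.015,0],[90,80,-20,0,0,-0.03,0],[136,120,-30,0,0,-0.046,0],[181,160,-40,0,0,-0.06,0],[227,200,-50,0,0,-0.077,0],[272,240,-60,0,0,-0.09,0],[317,280,-70,0,0,-0.107,0],[363,320,-80,0,0,-0.12,0],[408,360,-90,0,0,-0.137,0],[453,400,-100,0,0,-0.15,0],[499,440,-110,0,0,-0.17,0],[544,480,-110,0,0,-0.185,0],[544,480,-110,0,0,-0.185,0],[544,480,-110,0,0,-0.185,0]]]' && python3 - <<'E'
from station import *
from h import *
s=arm.get_state(); print(s['t'],s['eef_pos'],s['ee_rot'],s['width'],s['q'],s['force'])
pr=camera_params('wrist'); im,d=grab_frame('wrist'); np.savez('w1.npz',im=im,d=d,**pr); cv2.imwrite('pics/w1.png',im)
print(pr['R'].round(3).tolist(),(-pr['R'].T@pr['t']).round(3))
E
```

```text
t: 1.95
eef_pos: [0.5771, 0.0265, 0.3024]
ee_rot: [3.141, 0.001, -0.114]
force: [-0.2, 0.6, -0.4]
width: 0.0005
gripper_force: 0.0
1.95 [0.57705532 0.02647255 0.30242131] [ 3.14141825e+00  8.24710815e-04 -1.14116215e-01] 0.000548263939790236 [ 3.84113728e-01  1.47741195e-01 -2.48964983e-02 -2.44502121e-04
 -1.39896643e+00  1.07260836e+00] [-0.2189416   0.62817906 -0.4311958 ]
[[-0.113, -0.994, -0.0], [-0.959, 0.109, 0.263], [-0.261, 0.03, -0.965]] [0.648 0.018 0.495]
```

View pics/w1.png

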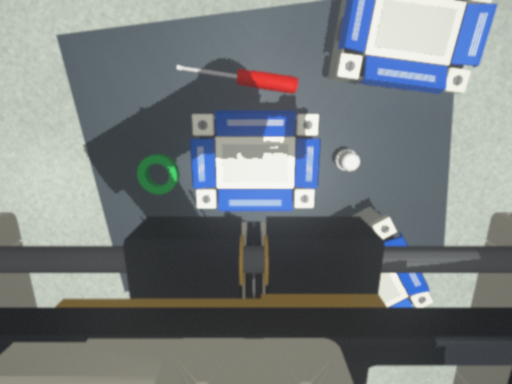

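```bash
python3 - <<'E'
from h import *
z=np.load('w1.npz'); P=cloud(z); 
for lo,hi in((.065,.1),(.07,.078)):
    m=(P[...,2]>lo)&(P[...,2]<hi)&(np.abs(P[...,0]-.577)<.12)&(np.abs(P[...,1]-.026)<.125); m[215:]=0
    print(m.sum(),cv2.minAreaRect(P[m][:,:2].astype(np.float32)*1000),np.median(P[m][:,2]))
hsv=cv2.cvtColor(z['im'],cv2.COLOR_BGR2HSV); blue=cv2.inRange(hsv,(105,120,50),(130,255,255)); blue[:100]=0;blue[215:]=0;blue[:,:185]=0;blue[:,325:]=0
q=P[(blue>0)&(P[...,2]>.06)]; print('blue',cv2.minAreaRect(q[:,:2].astype(np.float32)*1000))
# corner holes
C=[]
for u0,v0 in((203,125),(308,125),(206,198),(305,198)):
    g=hsv[v0-7:v0+8,u0-7:u0+8,2].astype(float); w=np.clip(np.median(g)-15-g,0,None); vv,uu=np.mgrid[v0-7:v0+8,u0-7:u0+8]
    uv=((w*uu).sum()/w.sum(),(w*vv).sum()/w.sum()); 
    r=z['R'].T@(np.linalg.inv(z['mtx'])@[*uv,1]); o=-z['R'].T@z['t']; p=o+r*(.075-o[2])/r[2]; C.append(p); print(np.round(uv,1),p.round(4))
C=np.array(C); print(C.mean(0), np.degrees(np.arctan2(*(C[0]-C[1]+C[2]-C[3])[[1,0]])), np.linalg.norm(C[0]-C[1]),np.linalg.norm(C[0]-C[2]))
c=C.mean(0)[:2]; a=np.arctan2(*(C[0]-C[1]+C[2]-C[3])[[1,0]])-np.pi/2
R=np.array([[np.cos(a),-np.sin(a)],[np.sin(a),np.cos(a)]])
for n,p in zip('abcd',((.06,0),(0,.08),(-.06,0),(0,-.08))): print(n,(c+R@p).round(4), 'yaw',a)
E
```

```text
12027 ((579.9796752929688, 23.968307495117188), (190.22164916992188, 145.07212829589844), 83.50811767578125) 0.07664717790202796
6919 ((580.5475463867188, 23.891433715820312), (190.23455810546875, 143.9748077392578), 83.4749526977539) 0.07562883248707324
blue ((580.0104370117188, 24.762413024902344), (187.42958068847656, 144.84548950195312), 83.29915618896484)
[202.1 124.6] [0.6406 0.0927 0.075 ]
[304.5 124.7] [ 0.624  -0.0522  0.075 ]
[205.7 198.8] [0.531  0.1049 0.075 ]
[304.1 198.4] [ 0.5146 -0.0444  0.075 ]
[0.57756398 0.02524924 0.075     ] 83.60077194322777 0.145853956654123 0.11021215801282327
a [0.6372 0.0186] yaw -0.11168759917667392
b [0.5865 0.1048] yaw -0.11168759917667392
c [0.5179 0.0319] yaw -0.11168759917667392
d [ 0.5686 -0.0543] yaw -0.11168759917667392
```

```bash
python3 -m jog '[[[31,1,60,0,0,0,0],[61,1,120,0,0,0,0],[61,1,170,0,0,0,0],[61,1,200,0,0,0,0],[61,1,208,0,0,0,0],[61,1,211,0,0,0,0],[61,1,214,0,0,0,0],[61,1,217,0,0,0,0],[61,1,220,0,0,0,0],[61,1,222,0,0,0,0],[61,1,224,0,0,0,0],[61,1,226,0,0,0,0],[61,1,227,0,0,0,0],[61,1,227,0,0,0,0]]]'
```

```text
t: 3.75
eef_pos: [0.6377, 0.0189, 0.0758]
ee_rot: [3.142, 0.0, -0.113]
force: [0.1, -0.4, 0.4]
width: 0.0
gripper_force: 0.0
```

Force is zero at lid level, so flap a has snapped. On to b.

```bash
python3 -m jog '[[[0,0,-20,0,0,0,0],[0,0,-35,0,0,0,0],[-30,-40,-35,0,0,0,0],[-60,-80,-35,0,0,0,0],[-60,-80,-30,0,0,0,0],[-60,-80,-20,0,0,0,0],[-60,-80,-16,0,0,0,0],[-60,-80,-13,0,0,0,0],[-60,-80,-10,0,0,0,0],[-60,-80,-7,0,0,0,0],[-60,-80,-5,0,0,0,0],[-60,-80,-3,0,0,0,0],[-60,-80,-1,0,0,0,0],[-60,-80,0,0,0,0,0],[-60,-80,0,0,0,0,0]]]'
```

```text
t: 5.62
eef_pos: [0.5871, 0.1052, 0.0758]
ee_rot: [3.142, 0.0, -0.113]
force: [0.7, -0.3, 0.4]
width: 0.0005
gripper_force: 0.0
```

```bash
python3 -m jog '[[[0,0,-20,0,0,0,0],[0,0,-35,0,0,0,0],[-30,40,-35,0,0,0,0],[-60,80,-35,0,0,0,0],[-60,80,-30,0,0,0,0],[-60,80,-20,0,0,0,0],[-60,80,-16,0,0,0,0],[-60,80,-13,0,0,0,0],[-60,80,-10,0,0,0,0],[-60,80,-7,0,0,0,0],[-60,80,-5,0,0,0,0],[-60,80,-3,0,0,0,0],[-60,80,-1,0,0,0,0],[-60,80,0,0,0,0,0],[-60,80,0,0,0,0,0]]]'
```

```text
t: 7.5
eef_pos: [0.5185, 0.0324, 0.0758]
ee_rot: [3.142, 0.0, -0.113]
force: [-0.3, -0.9, 0.1]
width: 0.0004
gripper_force: 0.0
```

```bash
python3 -m jog '[[[0,0,-20,0,0,0,0],[0,0,-35,0,0,0,0],[30,40,-35,0,0,0,0],[60,80,-35,0,0,0,0],[60,80,-30,0,0,0,0],[60,80,-20,0,0,0,0],[60,80,-16,0,0,0,0],[60,80,-13,0,0,0,0],[60,80,-10,0,0,0,0],[60,80,-7,0,0,0,0],[60,80,-5,0,0,0,0],[60,80,-3,0,0,0,0],[60,80,-1,0,0,0,0],[60,80,0,0,0,0,0],[60,80,0,0,0,0,0]]]'
```

```text
t: 9.38
eef_pos: [0.5691, -0.0539, 0.0758]
ee_rot: [3.142, 0.0, -0.113]
force: [0.4, 0.1, 0.4]
width: 0.0004
gripper_force: 0.0
```

```bash
python3 -m jog '[[[0,0,-30,0,0,0,0],[0,0,-60,0,0,0,0],[0,-20,-110,0,0,0,0],[-30,-50,-170,0,0,0,0],[-60,-80,-225,0,0,0,0],[-60,-80,-225,0,0,0,0],[-60,-80,-225,0,0,0,0]]]' && python3 - <<'E'
from station import *
from h import *
pr=camera_params('wrist'); im,d=grab_frame('wrist'); z=dict(im=im,d=d,**pr); np.savez('w2.npz',**z); cv2.imwrite('pics/w2.png',im)
P=cloud(z); c=np.array([.5776,.0252]); a=-.1117
R=np.array([[np.cos(a),-np.sin(a)],[np.sin(a),np.cos(a)]])
L=(P[...,:2]-c)@R
for n,p in zip('abcd',((.066,0),(0,.086),(-.066,0),(0,-.086))):
    m=(np.abs(L-p).max(-1)<.004); print(n,m.sum(),np.median(P[...,2][m]) if m.any() else None)
m=(P[...,2]>.065)&(P[...,2]<.1)&(np.abs(P[...,0]-.577)<.12)&(np.abs(P[...,1]-.026)<.125); m[215:]=0
print(cv2.minAreaRect(P[m][:,:2].astype(np.float32)*1000))
E
```

```text
t: 10.25
eef_pos: [0.5186, 0.0331, 0.302]
ee_rot: [-3.14, -0.002, -0.111]
force: [-0.2, -0.4, 0.4]
width: 0.0005
gripper_force: 0.0
a 41 0.08612836937641496
b 35 0.08544124180078753
c 246 0.3819529582139847
d 36 0.08504952133867888
((551.720947265625, 26.85205078125), (190.3397216796875, 200.09669494628906), 83.69732666015625)
```

View pics/w2.png

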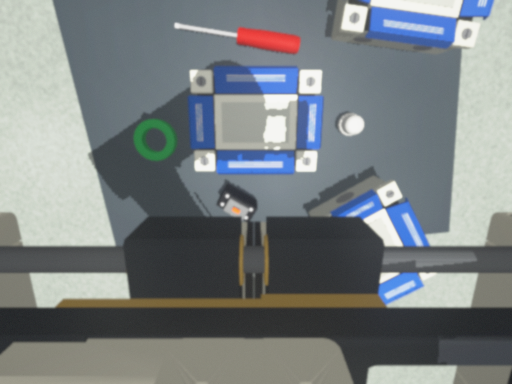

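```bash
python3 - <<'E'
from h import *
c=np.array([.5776,.0252]); a=-.1117
R=np.array([[np.cos(a),-np.sin(a)],[np.sin(a),np.cos(a)]])
for f in('top','w1','w2'):
  z=np.load(f+'.npz'); P=cloud(z); L=(P[...,:2]-c)@R
  for ax,s,n in((0,1,'a'),(1,1,'b'),(0,-1,'c'),(1,-1,'d')):
    o=[]
    for r in (0,6,12,18,22,26,30,34,38):
        p=np.zeros(2); p[ax]=s*((.038 if ax==0 else .058)+r/1000); m=(np.abs(L-p).max(-1)<.003)&(P[...,2]<.12)
        o.append(round(float(np.median(P[...,2][m])*1000),1) if m.any() else None)
    print(f,n,o)
E
```

```text
top a [74.4, 75.4, 78.6, 80.9, 81.2, 83.7, 85.8, 83.3, 75.3]
top b [75.4, 76.9, 78.4, 80.6, 81.7, 84.7, 84.9, 82.3, 77.5]
top c [73.8, 78.0, 79.5, 81.5, 83.2, 84.4, 84.5, 72.2, 0.1]
top d [69.5, 76.3, 79.5, 82.0, 84.6, 85.9, 85.8, 79.5, None]
w1 a [74.6, 77.5, 80.4, 82.1, 83.4, 84.8, 86.2, 82.3, 75.8]
w1 b [75.7, 78.4, 80.5, 82.3, 84.8, 85.3, 86.4, 76.3, 74.8]
w1 c [75.9, 77.7, 79.9, 82.2, 84.1, 85.6, 86.5, 86.5, None]
w1 d [75.7, 77.0, 79.2, 81.5, 83.1, 84.4, 86.3, 85.5, 75.4]
w2 a [75.0, 77.7, 79.5, 81.7, 84.2, 85.3, 86.1, 83.3, 76.4]
w2 b [75.2, 77.8, 80.3, 82.9, 84.3, 85.3, 85.6, 80.4, 74.6]
w2 c [75.3, 77.7, 80.0, 82.3, 83.9, 85.9, 86.1, 82.7, None]
w2 d [75.3, 76.4, 79.1, 81.9, 83.6, 84.7, 86.1, 85.3, 73.8]
```

Flaps are still open (profile unchanged, no force): the tips apparently never touched. I'll go down at a again and look from the side.

```bash
python3 -m jog '[[[60,0,40,0,0,0,0],[120,0,90,0,0,0,0],[120,0,150,0,0,0,0],[120,0,195,0,0,0,0],[120,0,207,0,0,0,0],[120,0,211,0,0,0,0],[120,0,214,0,0,0,0],[120,0,217,0,0,0,0],[120,0,220,0,0,0,0],[120,0,223,0,0,0,0],[120,0,225,0,0,0,0],[120,0,225,0,0,0,0]]]' && python3 - <<'E'
from station import *
from h import *
im,d=grab_frame('side'); z=dict(im=im,d=d,**camera_params('side')); np.savez('s2.npz',**z)
p=np.array(arm.get_state()['eef_pos']); c=z['R']@p+z['t']; uv=z['mtx']@c/c[2]; print(p,uv,c[2])
cr=cv2.resize(im[110:290,180:400],None,fx=3,fy=3,interpolation=cv2.INTER_CUBIC); cv2.circle(cr,(int((uv[0]-180)*3),int((uv[1]-110)*3)),4,(0,0,255),1); cv2.imwrite('pics/s2.png',cr)
E
```

```text
t: 11.8
eef_pos: [0.6376, 0.0189, 0.0756]
ee_rot: [3.141, 0.0, -0.113]
force: [-0.4, -0.3, 0.1]
width: 0.0006
gripper_force: 0.0
[0.63775164 0.01889525 0.07576878] [299.85878245 196.36517458   1.        ] 0.8360146403293682
```

View pics/s2.png

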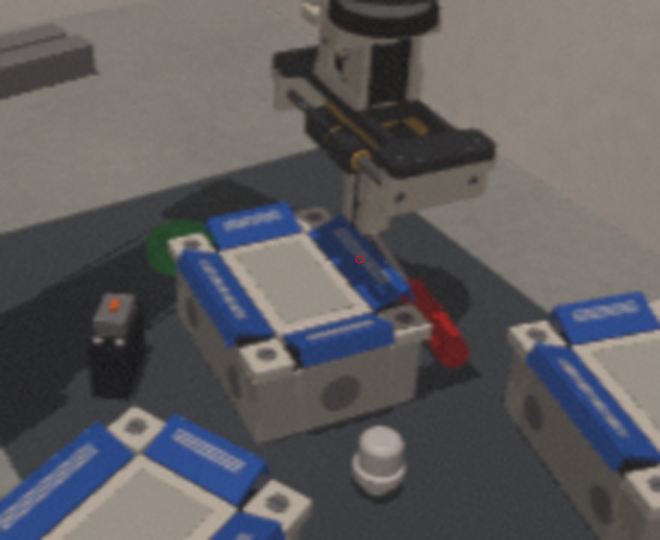

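The fingertips end at about pixel (302,184), well above where the reported TCP projects (300,196), so the real tips are above or behind the flap. I'll measure the tip from the depth.

```bash
python3 - <<'E'
from h import *
z=np.load('s2.npz'); P=cloud(z)
for v in range(164,200,2):
    print(v,[ (u,*(P[v,u]*1000).round().astype(int)) for u in (296,299,302,305,308)])
E
```

```text
164 [(296, np.int64(597), np.int64(-12), np.int64(189)), (299, np.int64(600), np.int64(-19), np.int64(191)), (302, np.int64(603), np.int64(-25), np.int64(194)), (305, np.int64(590), np.int64(-52), np.int64(210)), (308, np.int64(588), np.int64(-63), np.int64(216))]
166 [(296, np.int64(598), np.int64(-12), np.int64(184)), (299, np.int64(603), np.int64(-16), np.int64(184)), (302, np.int64(600), np.int64(-30), np.int64(192)), (305, np.int64(604), np.int64(-34), np.int64(193)), (308, np.int64(589), np.int64(-63), np.int64(211))]
168 [(296, np.int64(627), np.int64(28), np.int64(151)), (299, np.int64(625), np.int64(14), np.int64(158)), (302, np.int64(624), np.int64(2), np.int64(165)), (305, np.int64(600), np.int64(-40), np.int64(192)), (308, np.int64(589), np.int64(-64), np.int64(208))]
170 [(296, np.int64(628), np.int64(28), np.int64(146)), (299, np.int64(624), np.int64(12), np.int64(154)), (302, np.int64(623), np.int64(0), np.int64(161)), (305, np.int64(597), np.int64(-44), np.int64(190)), (308, np.int64(587), np.int64(-67), np.int64(205))]
172 [(296, np.int64(626), np.int64(26), np.int64
[... 2842 characters left out ...]
9, np.int64(634), np.int64(18), np.int64(84)), (302, np.int64(639), np.int64(13), np.int64(85)), (305, np.int64(644), np.int64(8), np.int64(87)), (308, np.int64(717), np.int64(88), np.int64(16))]
196 [(296, np.int64(627), np.int64(19), np.int64(80)), (299, np.int64(631), np.int64(13), np.int64(82)), (302, np.int64(636), np.int64(8), np.int64(84)), (305, np.int64(639), np.int64(1), np.int64(87)), (308, np.int64(723), np.int64(95), np.int64(3))]
198 [(296, np.int64(622), np.int64(13), np.int64(80)), (299, np.int64(628), np.int64(9), np.int64(80)), (302, np.int64(631), np.int64(2), np.int64(84)), (305, np.int64(636), np.int64(-3), np.int64(85)), (308, np.int64(642), np.int64(-7), np.int64(85))]
```

The tip is really at about z 0.113 when the reported z is 0.0756, with correct xy. So the tips sit about 37 mm higher than stated. I'll go down gradually with force checks.

```bash
python3 -m jog '[[[0,0,8,0,0,0,0],[0,0,16,0,0,0,0],[0,0,20,0,0,0,0],[0,0,23,0,0,0,0],[0,0,26,0,0,0,0],[0,0,28,0,0,0,0],[0,0,30,0,0,0,0],[0,0,30,0,0,0,0]]]'; python3 - <<'E'
from station import *
from h import *
im,d=grab_frame('side'); z=dict(im=im,d=d,**camera_params('side')); np.savez('s3.npz',**z)
cv2.imwrite('pics/s3.png',cv2.resize(im[110:290,180:400],None,fx=3,fy=3,interpolation=cv2.INTER_CUBIC))
E
```

```text
t: 12.85
eef_pos: [0.6371, 0.0189, 0.0452]
ee_rot: [3.141, 0.001, -0.113]
force: [0.4, 0.1, -0.3]
width: 0.0008
gripper_force: 0.0
```

View pics/s3.png

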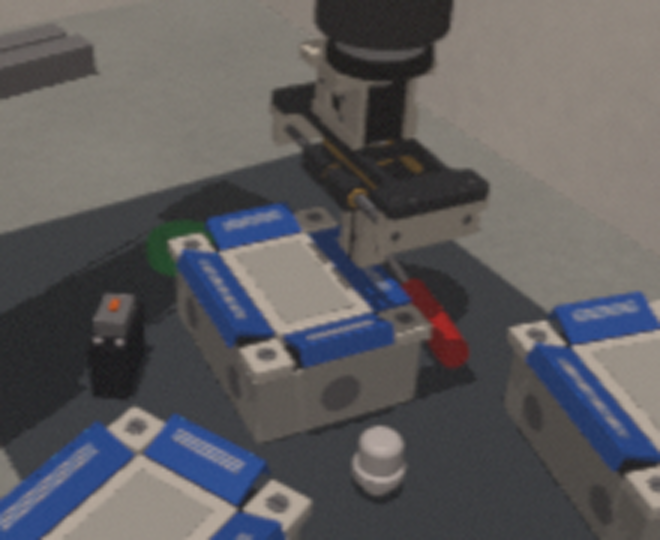

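```bash
python3 -m jog '[[[0,0,1,0,0,0,0],[0,0,2,0,0,0,0],[0,0,2,0,0,0,0]]]'; python3 - <<'E'
from h import *
z=np.load('s3.npz'); P=cloud(z)
c=np.array([.5776,.0252]); a=-.1117
R=np.array([[np.cos(a),-np.sin(a)],[np.sin(a),np.cos(a)]])
for f in('s2','s3'):
  z=np.load(f+'.npz'); P=cloud(z); L=(P[...,:2]-c)@R
  for y in(-.045,-.035,.04):
    o=[]
    for r in (0,6,12,18,22,26,30):
        p=[.038+r/1000,y]; m=(np.abs(L-p).max(-1)<.004)&(P[...,2]<.12)
        o.append(round(float(np.median(P[...,2][m])*1000),1) if m.any() else None)
    print(f,y,o)
  m=(np.abs(L[...,0]-.06)<.012)&(np.abs(L[...,1])<.03)&(P[...,2]>.09)&(P[...,2]<.2); print('tip z',np.percentile(P[...,2][m],[1,5]) if m.any() else 0)
E
```

```text
t: 13.28
eef_pos: [0.6377, 0.0189, 0.0437]
ee_rot: [3.142, 0.0, -0.113]
force: [-0.7, -1.2, -0.2]
width: 0.0006
gripper_force: 0.0
s2 -0.045 [76.4, 78.3, 79.9, 82.7, 83.5, 85.3, 86.8]
s2 -0.035 [76.4, 77.1, 80.9, 82.7, 84.6, 86.2, 86.8]
s2 0.04 [76.6, 79.2, 80.6, 82.7, 84.9, 86.4, 86.7]
tip z [0.11271978 0.11493024]
s3 -0.045 [76.2, 75.6, 75.5, 75.9, 75.8, 75.6, 75.7]
s3 -0.035 [75.5, 75.7, 75.6, 75.8, 75.8, 75.5, 75.0]
s3 0.04 [75.1, 75.6, 75.9, 75.3, 75.3, 75.6, None]
tip z [0.09048053 0.09274048]
```

Flap a is now shut: its profile is flat at 75.7 mm. Repeating for b, c and d at this height.

```bash
python3 -m jog '[[[0,0,-20,0,0,0,0],[0,0,-35,0,0,0,0],[-30,-40,-35,0,0,0,0],[-60,-80,-35,0,0,0,0],[-60,-80,-30,0,0,0,0],[-60,-80,-20,0,0,0,0],[-60,-80,-16,0,0,0,0],[-60,-80,-13,0,0,0,0],[-60,-80,-10,0,0,0,0],[-60,-80,-7,0,0,0,0],[-60,-80,-5,0,0,0,0],[-60,-80,-3,0,0,0,0],[-60,-80,-1,0,0,0,0],[-60,-80,0,0,0,0,0],[-60,-80,0,0,0,0,0]]]'
cat > chk.py <<'E'
from station import *
from h import *
im,d=grab_frame('side'); z=dict(im=im,d=d,**camera_params('side')); P=cloud(z)
c=np.array([.5776,.0252]); a=-.1117
R=np.array([[np.cos(a),-np.sin(a)],[np.sin(a),np.cos(a)]]); L=(P[...,:2]-c)@R
for ax,s,n,ys in((0,1,'a',(-.04,0,.04)),(1,1,'b',(-.03,0,.028)),(0,-1,'c',(-.04,0,.04)),(1,-1,'d',(-.03,0,.028))):
  for y in ys:
    o=[]
    for r in (6,18,26):
        p=np.zeros(2); p[ax]=s*((.038 if ax==0 else .058)+r/1000); p[1-ax]=y; m=(np.abs(L-p).max(-1)<.004)&(P[...,2]<.12)
        o.append(round(float(np.median(P[...,2][m])*1000),1) if m.any() else None)
    print(n,y,o)
E
python3 chk.py
```

```text
t: 15.15
eef_pos: [0.5868, 0.1048, 0.0435]
ee_rot: [3.141, 0.001, -0.113]
force: [-0.3, -0.5, -0.5]
width: 0.0003
gripper_force: 0.0
a -0.04 [75.7, 76.1, 75.5]
a 0 [76.3, 76.1, 75.6]
a 0.04 [75.2, 75.3, 76.3]
b -0.03 [75.5, 75.6, 75.8]
b 0 [86.2, None, None]
b 0.028 [75.9, 75.4, 75.9]
c -0.04 [77.5, 81.0, 50.2]
c 0 [77.1, 81.3, 37.8]
c 0.04 [78.0, 82.3, 33.1]
d -0.03 [76.7, 66.2, 41.5]
d 0 [77.4, 82.3, 53.9]
d 0.028 [76.7, 82.3, 38.8]
```

Flap b is shut, and a stayed shut. Next c, d and the retreat.

```bash
python3 -m jog '[[[0,0,-20,0,0,0,0],[0,0,-35,0,0,0,0],[-30,40,-35,0,0,0,0],[-60,80,-35,0,0,0,0],[-60,80,-30,0,0,0,0],[-60,80,-20,0,0,0,0],[-60,80,-16,0,0,0,0],[-60,80,-13,0,0,0,0],[-60,80,-10,0,0,0,0],[-60,80,-7,0,0,0,0],[-60,80,-5,0,0,0,0],[-60,80,-3,0,0,0,0],[-60,80,-1,0,0,0,0],[-60,80,0,0,0,0,0],[-60,80,0,0,0,0,0]]]'
```

```text
t: 17.08
eef_pos: [0.5185, 0.0324, 0.0437]
ee_rot: [3.141, 0.0, -0.113]
force: [-0.1, -0.3, 0.5]
width: 0.0006
gripper_force: 0.0
```

```bash
python3 -m jog '[[[0,0,-20,0,0,0,0],[0,0,-35,0,0,0,0],[30,40,-35,0,0,0,0],[60,80,-35,0,0,0,0],[60,80,-30,0,0,0,0],[60,80,-20,0,0,0,0],[60,80,-16,0,0,0,0],[60,80,-13,0,0,0,0],[60,80,-10,0,0,0,0],[60,80,-7,0,0,0,0],[60,80,-5,0,0,0,0],[60,80,-3,0,0,0,0],[60,80,-1,0,0,0,0],[60,80,0,0,0,0,0],[60,80,0,0,0,0,0]]]'
```

```text
t: 18.95
eef_pos: [0.569, -0.0538, 0.0436]
ee_rot: [3.142, 0.0, -0.113]
force: [-0.5, 0.5, 0.8]
width: 0.0005
gripper_force: 0.0
```

```bash
python3 -m jog '[[[0,0,-30,0,0,0,0],[0,0,-60,0,0,0,0],[0,-20,-110,0,0,0,0],[-30,-50,-170,0,0,0,0],[-60,-80,-230,0,0,0,0],[-60,-80,-260,0,0,0,0],[-60,-80,-260,0,0,0,0],[-60,-80,-260,0,0,0,0]]]' && sed -e "s/'side'/'wrist'/g" -e 's/^im,d.*/pr=camera_params("wrist"); im,d=grab_frame("wrist"); z=dict(im=im,d=d,**pr); cv2.imwrite("pics\/w3.png",im); P=cloud(z)/' chk.py > chkw.py && python3 chkw.py
```

```text
t: 19.95
eef_pos: [0.5182, 0.0326, 0.3034]
ee_rot: [-3.141, 0.0, -0.113]
force: [-1.2, 0.0, 0.5]
width: 0.0001
gripper_force: 0.0
a -0.04 [75.1, 75.6, 75.2]
a 0 [75.3, 75.2, 75.2]
a 0.04 [75.5, 75.1, 75.1]
b -0.03 [75.2, 75.0, 75.4]
b 0 [75.5, 75.3, 75.5]
b 0.028 [74.8, 75.2, 75.2]
c -0.04 [75.0, 75.2, 75.6]
c 0 [75.6, 75.4, 75.4]
c 0.04 [75.4, 74.9, 75.5]
d -0.03 [74.6, 74.9, 75.2]
d 0 [75.1, 75.2, 75.5]
d 0.028 [75.3, 75.0, 75.1]
```

View pics/w3.png

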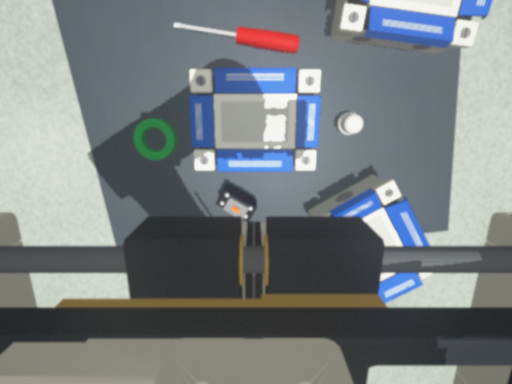

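The picture shows all four flaps level at about 75 mm. The box (centre near pixel (256,120)), relay, gland, tape and driver are where they were in the earlier view, and the hand is clear.

```bash
python3 -c "
from station import arm; print(arm.job_done())"
```

```text
the job is handed in; nothing more can be done
None
```

All four flaps on the leftmost box are shut level with the lid, pressed in turn a–b–c–d (taking its +x side as the one away from the robot, since the pictures cannot tell the two ends apart). The box and the parts around it are undisturbed, the hand is clear, and the job was handed in at about 20 s.

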